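Lay out one club's parts in build order

TASK

Lay out the next club in build order on the lath: lay the steel mashie head flat with its blade in the middle of the round cork disc, lay the brown grip in the notches of the wooden cradle, centred lengthwise, and set the round hardwood stand on the lath midway between disc and cradle. Then stand the nickel ferrule upright in the middle of the top of the stand. Leave the solvent tin where it is, upright and undisturbed.

Things in the scene. Friction and masses are not known exactly. Their poses are not given: they have to be found in the camera images.
- head_c (a point): Steel mashie (iron) head lying flat on the bench, face up, loose, about 0.24 kg. Point: blade centre, 7 mm above its underside; z up. Blade 14 mm thick, 44 mm across its y (-22 to +22), along x from -38 to the rounded toe at +56; a round hosel 14 mm thick leaves the heel at x=-30, y=+6 and runs 60 mm at 120 degrees from +x towards +y.
- grip_c (a point): Brown rubber wrap-style club grip (rigid), loose, about 55 g, lying along its own x; the point is the middle of its length, 12 mm above its underside. 265 mm long in all; 24 mm thick at the middle and towards the dark butt cap (-x end), tapering to 18 mm over the last 60 mm at the +x end; a small flat along its underside keeps it from rolling.
- stand_c (a point): Round turned hardwood ferrule stand, a plain solid disc 54 mm in diameter and 24 mm high with flat top, loose, about 60 g; the point is its centre, 12 mm above its underside. On the bench at the start.
- ferrule_c (a point): Small nickel ferrule standing upright, wide end down, loose, about 30 g; 34 mm high, 20 mm in diameter for the lower 14 mm, then tapering to 17 mm at the top; the point is its centre, 17 mm above its underside. On the bench at the start.
- mat: Round cork disc fixed on one end of the lath, 110 mm in diameter; its top is 10 mm above the bench. Origin at its centre at bench height. It may be at either end of the lath.
- cradle: Wooden grip cradle fixed on the other end of the lath, 124 mm along x, 64 mm along y. Base 8 mm high; two saddles 22 mm long at x=-50 and +50, each with a notch along x 40 mm wide, its floor 20 mm and its cheek tops 34 mm above the bench; open between saddles (78 mm, room for fingers). The grip lies along its x, either way round, overhanging both ends. Origin: centre, at bench height.
- lath: Flat pale wooden lath fixed to the bench, 66 mm wide along its x, 300 mm long along its y, 6 mm thick. Origin at its middle at bench height, which is exactly midway between disc and cradle, their centres being 140 mm to either side along its y. Beyond it, clear of the work, stand the fixed cast-iron fixture (92 mm high) and a brush.
- tin: Bystander: plain closed metal solvent tin, upright, 58 mm in diameter, 62 mm high, loose. Origin at the centre of its underside. Not to be moved.

How it is judged:
By the outcome, as a careful person would: the job done as asked, in the order asked, and still so for the second after the job is handed in, with the robot touching nothing.
It also fails if it takes over 112 s, if anything falls off the work surface, if the arm or the gripper's body presses on something with over 40 N, if the wrist force passes 120 N, or if a joint passes its speed limit or range.

ROBOT

A 6-joint arm with a two-finger parallel gripper is mounted at the origin on the work surface. World frame = base frame: x ahead of the robot, y to its left, z up, the work surface at z = 0. Lengths are in m, angles in rad, forces in N, time in s.
With the tool pointing down it reaches from about 0.3 to 0.875 m from the base axis. Payload 4.2 kg.
Tool frame: the origin (TCP) lies at the very end of the fingers, on their centre line; the grasp point (between the pads) lies 19 mm behind it; z points along the fingers, y is the direction in which the jaws open and shut (so a half turn about z gives the same grasp; the last joint's range is limited). The gripper opens to 85 mm and grips with 20 to 120 N. Pads are 22 mm wide; open, the fingers measure 114 mm over their backs; the gripper's body (76 mm by 85 mm) begins 54 mm behind the grasp point. The pads swing forward as they close: fully open they stand 13 mm farther back than shut.
Start: joints at [-1.35, 0.32, 1.565, -0, 1.257, -0.02], TCP at [0.137, -0.558, 0.198] pointing down, gripper open.
Joint ranges: [-3.11, 3.11], [-0.84, 2.01], [0.21, 2.61], [-1.34, 4.49], [0.05, 2.63], [-2.56, 2.56]. Speed limits (rad/s): [2.57, 2.57, 3.14, 3.14, 3.14, 3.14].

INTERFACE

Orientations are given as a unit quaternion [w, x, y, z].
In Python, from cell import * gives the robot as it stands. Calls block until the motion is done:
- move_ptp(position, orientation): joint-space move of the TCP to a pose.
- move_straight(position, velocity=0.15, attitude=None): straight line of the TCP; attitude=None keeps the orientation; velocity is the mean speed in m/s.
- movej(angles): joint-space move.
- gripper_to(opening, effort=None): finger opening in m; effort is the grip in N (None keeps the last); returns when the fingers have stopped.
- sleep(seconds).
- solve_ik(position, orientation): joint angles nearest the present ones, or None.
- snapshot(name): name is "scene" or "top"; returns a dict with "image" (420x560x3 uint8, red, green, blue), "z_map" (420x560 float32, m along the optical axis (not along the pixel's ray), 0 where there is no reading), "fx", "fy", "cx", "cy" (pixels), "dist" ([k1, k2, p1, p2, k3] as OpenCV has them; the pictures are not rectified), "R" (3x3) and "t" (3): a world point X has camera coordinates R X + t. Camera axes: x right, y down, z forward; pixel columns grow to the right and rows downward; lengths in m; the calibration is good to about 2 mm. A picture is of the moment at which its call begins.
A pose or a line that the arm cannot do raises MotionError and nothing moves.
- hand_in(): hands the job in, once; it reports no verdict.
Readings, each from a call of its own:
- get_clock(): time.
- get_joints(): joint angles.
- get_qd(): joint speeds.
- get_joint_torque(): joint torques, N m.
- get_ee_pos(): TCP position.
- get_ee_rot(): TCP orientation.
- get_force(): force on the tool from outside, world axes, zero at the start.
- get_moment(): the same for the moment, N m.
- get_gripper_width(): finger opening in m.
Only numpy, scipy, OpenCV 4.12 (cv2) and the standard library are available. Lean on these libraries where they do the work, as an engineer would, in place of code of your own. Each camera call takes 0.05 s, during which the arm holds its last target.

## Working session

There is one attempt and no reset: what is moved stays moved. The work goes in short steps, each a Python script; the robot and the scene stay as the last script left them, time stands still between calls to the robot, and variables do not carry over. Pictures are saved under pics/ and viewed, and the job is handed in when it is done.

```bash
ls; mkdir -p pics; python3 - <<'E'
from cell import *
import cv2,numpy as np,pickle
for n in ("scene","top"):
    s=snapshot(n); pickle.dump(s,open(n+"0.pkl","wb"))
    cv2.imwrite(f"pics/{n}0.png",cv2.resize(s["image"][:,:,::-1],None,fx=1.4,fy=1.4,interpolation=cv2.INTER_CUBIC))
    print(n,s["fx"],s["fy"],s["cx"],s["cy"],s["dist"],s["R"],s["t"],(s["z_map"]==0).mean())
print(get_clock(),get_ee_rot())
E
```

```text
pics
scene 382.4483187543775 382.4483187543775 283.58709852108893 211.75220722327572 [-0.03630247  0.          0.          0.          0.        ] [[-0.76887436  0.63939901 -0.00105623]
 [ 0.47950358  0.57550649 -0.66247158]
 [-0.42297581 -0.50986388 -0.7490863 ]] [ 0.43306004 -0.23924902  1.04297109] 0.00407312925170068
top 385.23751641233446 385.23751641233446 274.0667966898219 206.45344518260583 [-0.04290787  0.          0.          0.          0.        ] [[ 0.01380295 -0.99987258 -0.0080185 ]
 [-0.9882394  -0.01242011 -0.15240942]
 [ 0.15229041  0.0100279  -0.98828492]] [-0.00880253  0.54200165  0.87728671] 0.004043367346938775
0.1 [-8.09644803e-04  9.92760670e-01  1.20106567e-01 -9.09683041e-05]
```

View pics/scene0.png

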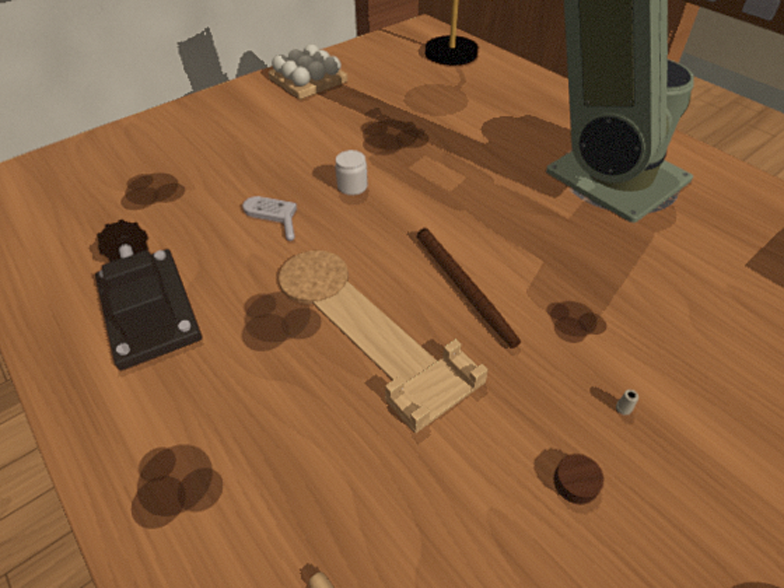

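View pics/top0.png

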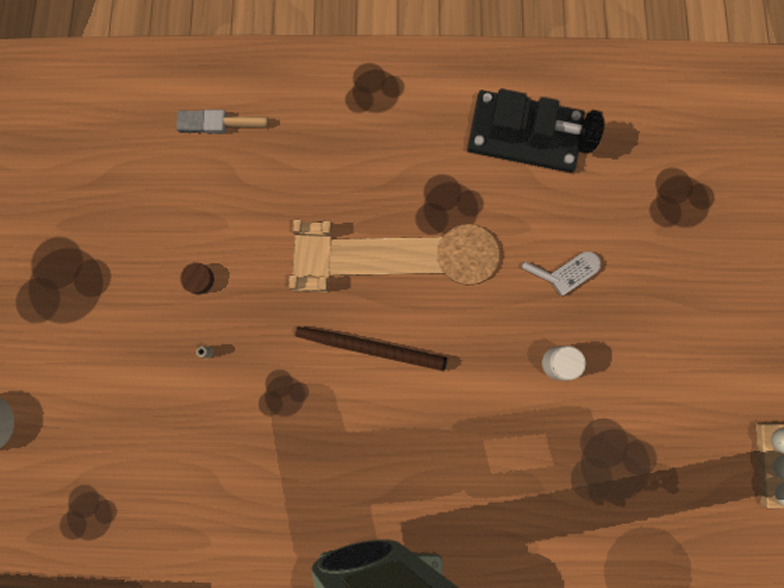

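The top view shows the disc at (469,254), cradle (311,256), head (575,273), tin (565,362), grip (370,347), stand (197,278) and ferrule (204,352), in enlarged pixels. Next I check the depth noise and segment by height and colour.

```bash
cat > h.py <<'E'
import cv2,numpy as np,pickle
def KD(s): return np.array([[s["fx"],0,s["cx"]],[0,s["fy"],s["cy"]],[0,0,1.]]),np.array(s["dist"],float)
def rays(s,uv):
    K,D=KD(s); n=cv2.undistortPoints(np.asarray(uv,float).reshape(-1,1,2),K,D).reshape(-1,2)
    return np.c_[n,np.ones(len(n))]
def to_plane(s,uv,z):
    R,t=np.array(s["R"]),np.array(s["t"]); d=rays(s,uv)@R; C=-R.T@t
    return C+d*((z-C[2])/d[:,2])[:,None]
def cloud(s):
    h,w=s["z_map"].shape; uv=np.stack(np.meshgrid(np.arange(w),np.arange(h)),-1).reshape(-1,2)
    R,t=np.array(s["R"]),np.array(s["t"]); P=rays(s,uv)*s["z_map"].reshape(-1,1)
    return ((P-t)@R).reshape(h,w,3)
def proj(s,X):
    K,D=KD(s); return cv2.projectPoints(np.asarray(X,float).reshape(-1,1,3),cv2.Rodrigues(np.array(s["R"]))[0],np.array(s["t"]),K,D)[0].reshape(-1,2)
E
python3 - <<'E'
from h import *
for n in("top","scene"):
    s=pickle.load(open(n+"0.pkl","rb"));c=cloud(s);z=c[...,2]
    ok=(s["z_map"]>0)&(c[...,0]>.25)&(c[...,0]<.95)&(abs(c[...,1])<.62)
    b=ok&(abs(z)<.004);print(n,"bench z",z[b].mean(),z[b].std())
    v=np.zeros(z.shape,np.uint8);v[ok]=np.clip(z[ok]*2000+40,0,255)
    cv2.imwrite(f"pics/h{n}.png",cv2.resize(v,None,fx=1.4,fy=1.4,interpolation=0))
    m=(ok&(z>.005)).astype(np.uint8)
    k,l,st,ce=cv2.connectedComponentsWithStats(m)
    for i in range(1,k):
        if st[i,4]>40:
            p=c[l==i];print(st[i],p[:,:2].mean(0).round(4),"ztop",np.percentile(p[:,2],[50,95]).round(4))
E
```

```text
top bench z 0.00043873387734585413 0.0015891679164933667
[ 333   63   99   61 4114] [ 0.8315 -0.2625] ztop [0.0328 0.0849]
[126  78  66  18 814] [0.8579 0.3172] ztop [0.0182 0.022 ]
[ 207  157  149   52 4360] [ 0.6082 -0.0123] ztop [0.0089 0.0234]
[373 179  55  33 768] [ 0.5816 -0.3273] ztop [0.0144 0.0173]
[128 188  25  22 417] [0.5605 0.3287] ztop [0.0241 0.0268]
[ 211  233  109   32 1056] [0.4429 0.0151] ztop [0.0218 0.0255]
[387 247  32  25 633] [ 0.4203 -0.2996] ztop [0.0614 0.0645]
[140 248  12   8  81] [0.4314 0.3053] ztop [0.0315 0.0365]
scene bench z -0.0006452613313980572 0.001163382811220543
[239 108  23  30 585] [ 0.4305 -0.2924] ztop [0.0468 0.0617]
[174 141  38  30 539] [ 0.5846 -0.3223] ztop [0.0132 0.0153]
[  68  157   77  107 5241] [ 0.848 -0.238] ztop [0.0448 0.0824]
[ 297  163   75   86 1147] [0.4515 0.0329] ztop [0.0204 0.0241]
[ 199  179  149  129 5334] [0.6102 0.0192] ztop [0.0081 0.0314]
[441 279  15  17 175] [0.438  0.3118] ztop [0.0256 0.0344]
[395 324  37  36 995] [0.5671 0.3339] ztop [0.0233 0.0251]
[221 408  18  12 146] [0.8595 0.2312] ztop [0.0173 0.0203]
```

View pics/htop.png

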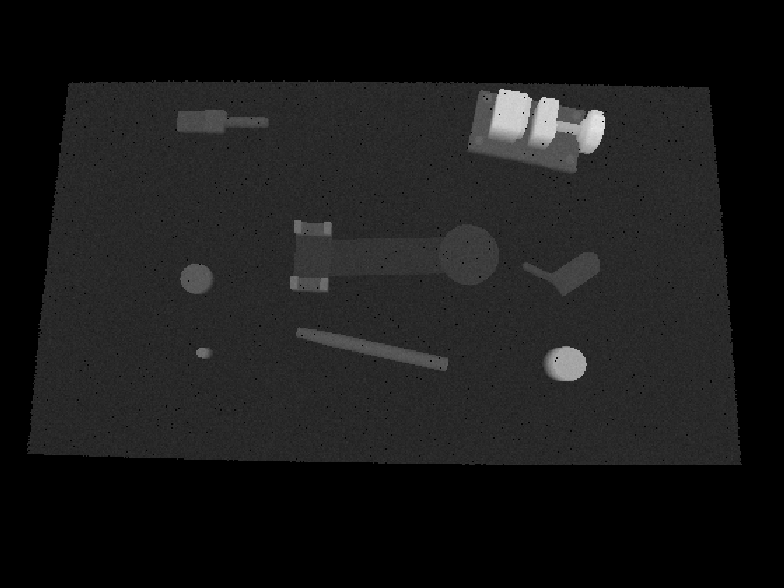

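```bash
cat > fit.py <<'E'
from h import *
def poly(s,m,z):
    cs,_=cv2.findContours(m.astype(np.uint8),cv2.RETR_EXTERNAL,cv2.CHAIN_APPROX_NONE)
    c=max(cs,key=cv2.contourArea).reshape(-1,2)
    return to_plane(s,c,z)[:,:2]
def near(c,xy,r): return np.hypot(c[...,0]-xy[0],c[...,1]-xy[1])<r
def top_mask(s,xy,r,zlo,zhi=.2):
    c=cloud(s);z=cv2.medianBlur(c[...,2].astype(np.float32),3)
    m=(near(c,xy,r)&(z>zlo)&(z<zhi)).astype(np.uint8)
    k,l,st,_=cv2.connectedComponentsWithStats(m)
    return l==1+st[1:,4].argmax()
def round_(s,xy,r,zlo,ztop,R):
    P=poly(s,top_mask(s,xy,r,zlo),ztop).astype(np.float32)
    (x,y),rad=cv2.minEnclosingCircle(P*1000); M=cv2.moments((P*1000).reshape(-1,1,2))
    e=cv2.fitEllipse(P*1000)
    return np.array([M['m10']/M['m00'],M['m01']/M['m00']])/1000,np.array([x,y])/1000,rad,np.array(e[1])/2
E
python3 - <<'E'
from fit import *
for n in("top","scene"):
    s=pickle.load(open(n+"0.pkl","rb"));c=cloud(s);hsv=cv2.cvtColor(s["image"],cv2.COLOR_RGB2HSV)
    print(n,"C",(-np.array(s["R"]).T@np.array(s["t"])).round(3))
    print("stand",*round_(s,(.563,.331),.06,.019,.024,27))
    print("tin",*round_(s,(.425,-.296),.06,.055,.062,29))
    print("ferr",*round_(s,(.435,.309),.04,.024,.034,8.5))
    for nm,xy in(("cork",(.61,-.15)),("cradle",(.61,.12)),("lath",(.61,0)),("grip",(.445,.02)),("bench",(.5,.2)),("head",(.58,-.34))):
        u=proj(s,[[*xy,.01]])[0].round().astype(int);print(nm,u,hsv[u[1]-2:u[1]+3,u[0]-2:u[0]+3].reshape(-1,3).mean(0).round())
E
```

```text
top C [ 0.402 -0.011  0.95 ]
stand [0.56163235 0.33089176] [0.56131482 0.33108527] 27.501461029052734 [25.42655373 26.5374279 ]
tin [ 0.4208488  -0.30594931] [ 0.42160071 -0.3055155 ] 27.919727325439453 [25.65174866 26.69114685]
ferr [0.43139867 0.30742877] [0.43128662 0.30749997] 9.497960090637207 [7.97564602 9.15300941]
cork [334 182] [ 14. 135. 163.]
cradle [226 181] [ 15. 125. 190.]
lath [274 181] [ 15. 125. 193.]
grip [265 248] [ 10. 145.  66.]
bench [192 224] [ 12. 151. 137.]
head [410 195] [ 15.  30. 150.]
scene C [0.889 0.393 0.623]
stand [0.56432249 0.33297883] [0.56457928 0.33267407] 27.778263092041016 [26.6674099  26.90046501]
tin [ 0.42555552 -0.30004384] [ 0.42534024 -0.29942987] 28.03501319885254 [25.02007484 26.88490486]
ferr [0.43774147 0.3118732 ] [0.43732651 0.31254843] 11.197527885437012 [ 8.51421165 10.9841013 ]
cork [225 194] [ 15. 132. 164.]
cradle [305 273] [ 16. 114. 190.]
lath [266 235] [ 17. 114. 191.]
grip [331 202] [ 11. 171.  66.]
bench [377 269] [ 13. 154. 148.]
head [192 147] [ 12.  29. 147.]
```

```bash
cat >> fit.py <<'E'
def fit_head(s,xy,z=.0,base=0.):
    # rasterise silhouette on plane base+14mm at 0.5mm, opening removes hosel
    m=top_mask(s,xy,.1,base+.007,base+.03)
    P=poly(s,m,base+.012); o=P.mean(0)-.15
    im=np.zeros((600,600),np.uint8);cv2.fillPoly(im,[np.round((P-o)*2000).astype(np.int32)],1)
    bl=cv2.morphologyEx(im,cv2.MORPH_OPEN,cv2.getStructuringElement(cv2.MORPH_ELLIPSE,(49,49)))
    cs,_=cv2.findContours(bl,0,1);c=max(cs,key=cv2.contourArea).reshape(-1,2)/2000+o
    (cx,cy),(w,h),a=cv2.minAreaRect((c*1000).astype(np.float32))
    if w<h:w,h,a=h,w,a+90
    a=np.radians(a);d=np.array([np.cos(a),np.sin(a)])
    ho=im.astype(bool)&~bl.astype(bool);q=np.argwhere(ho)[:,::-1].mean(0)/2000+o
    ctr=np.array([cx,cy])/1000
    if (q-ctr)@d>0:d=-d
    return ctr-.009*d,np.degrees(np.arctan2(d[1],d[0])),w,h
def fit_rect(P):
    (cx,cy),(w,h),a=cv2.minAreaRect((P*1000).astype(np.float32))
    if w<h:w,h,a=h,w,a+90
    return np.array([cx,cy])/1000,(a+90)%180-90,w,h
E
python3 - <<'E'
from fit import *
for n in("top","scene"):
    s=pickle.load(open(n+"0.pkl","rb"));c=cloud(s);hsv=cv2.cvtColor(s["image"],cv2.COLOR_RGB2HSV).astype(int);V=hsv[...,2];S=hsv[...,1]
    z=cv2.medianBlur(c[...,2].astype(np.float32),3)
    print(n);print("head",*fit_head(s,(.58,-.33)))
    m=top_mask(s,(.445,.02),.17,.009,.05)
    P=poly(s,m,.014);print("grip",*fit_rect(P))
    g=c[m]; mm=near(c,(.61,-.155),.08)&(z>.0055)&(z<.02)&((V>115))
    # cork: circle from height+position away from lath
    P=poly(s,mm,.01); d=P-[.61,-.155]; P=P[(P[:,1]<-.125)]
    A=np.c_[2*P,np.ones(len(P))];q=np.linalg.lstsq(A,(P**2).sum(1),rcond=None)[0];print("cork",q[:2],np.sqrt(q[2]+q[:2]@q[:2]))
    ck=near(c,(.61,.125),.1)&(z>.027)
    k,l,st,_=cv2.connectedComponentsWithStats(ck.astype(np.uint8));
    cc=[]
    for i in range(1,k):
        if st[i,4]>15:
            P=c[l==i];M=to_plane(s,np.argwhere(l==i)[:,::-1],.034)[:,:2];cc.append(M.mean(0));print("cheek",st[i,4],M.mean(0).round(4))
    print("cheek mean",np.mean(cc,0))
    lm=near(c,(.61,-.01),.11)&(V>165)&(z<.02)&(c[...,1]>-.085)&(c[...,1]<.08)
    P=poly(s,lm,.006);print("lath",*fit_rect(P))
    o=cv2.cvtColor(s["image"],cv2.COLOR_RGB2BGR)
    cv2.drawContours(o,cv2.findContours(mm.astype(np.uint8),0,1)[0],-1,(255,0,0));cv2.drawContours(o,cv2.findContours(lm.astype(np.uint8),0,1)[0],-1,(0,255,0));cv2.drawContours(o,cv2.findContours(ck.astype(np.uint8),0,1)[0],-1,(0,0,255))
    cv2.drawContours(o,cv2.findContours(m.astype(np.uint8),0,1)[0],-1,(0,255,255))
    x0=180 if n=="top" else 150; cv2.imwrite(f"pics/f{n}.png",cv2.resize(o[130:310,x0:x0+250],None,fx=3,fy=3,interpolation=0))
E
```

```text
top
head [ 0.57755209 -0.33315868] -56.523723602294915 95.43209075927734 43.609375
grip [0.44420767 0.01968697] 78.34942626953125 267.48162841796875 24.023366928100586
cork [ 0.61301009 -0.14942138] 0.053466739626602644
cheek 41 [0.6543 0.1525]
cheek 41 [0.6523 0.1007]
cheek 43 [0.555  0.1556]
cheek 47 [0.5523 0.1033]
cheek mean [0.60347729 0.12800878]
lath [ 0.60838544 -0.00162795] -89.30051910877228 163.2083740234375 63.96546173095703
scene
head [ 0.57903781 -0.32924364] -56.592170715332045 92.15357208251953 48.8963623046875
grip [0.44496918 0.01901176] 78.51288604736328 276.1848449707031 27.264888763427734
cork [ 0.61463016 -0.14802887] 0.053674109504706025
cheek 77 [0.5568 0.1086]
cheek 82 [0.5581 0.1599]
cheek 90 [0.6562 0.105 ]
cheek 94 [0.6576 0.1571]
cheek mean [0.60716844 0.1326495 ]
lath [ 0.60931793 -0.0032654 ] -88.625861287117 166.78721618652344 66.07015991210938
```

View pics/ftop.png

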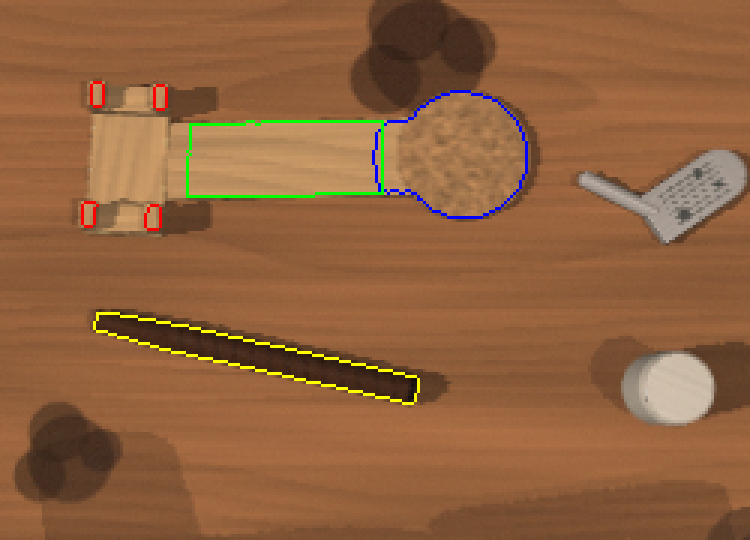

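View pics/fscene.png

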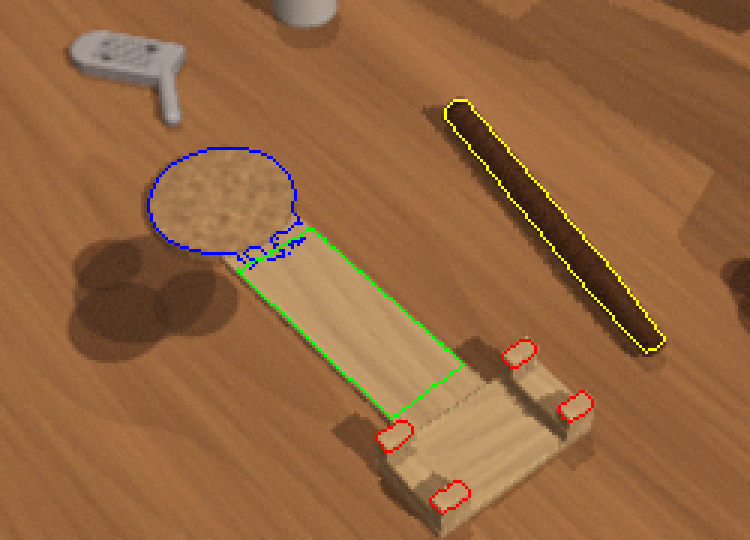

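```bash
cat > rb.py <<'E'
from cell import *
import numpy as np
from scipy.spatial.transform import Rotation as Ro
def quat(phi):  # jaw axis (tool y) at world angle phi deg, tool down; pick half turn with least wrist motion
    best=None
    for k in(0,180):
        a=np.radians(phi+k);y=np.array([np.cos(a),np.sin(a),0]);z=np.array([0,0,-1.]);x=np.cross(y,z)
        yield Ro.from_matrix(np.c_[x,y,z]).as_quat()[[3,0,1,2]]
def pick_q(pos,phi,zs=(0.,)):
    j0=np.array(get_joints());c=[]
    for q in quat(phi):
        j=solve_ik(list(pos),list(q))
        if j is not None:c.append((abs(np.array(j)-j0)[5]+abs(np.array(j)[5])*.3,list(q),np.round(j,2)))
    c.sort(key=lambda t:t[0]);print([ (round(t[0],2),t[2]) for t in c]);return c[0][1]
E
python3 - <<'E'
from rb import *
p=[.5783,-.3312]
q=pick_q([*p,.1],33.5)
move_ptp([*p,.12],q);gripper_to(.056,60)
move_straight([*p,.02],.15)
f0=np.array(get_force())
z=.006;move_straight([*p,z],.05)
while z>-.006:
    f=np.array(get_force())-f0;print(z,f.round(2))
    if f[2]>2.5:break
    z-=.0015;move_straight([*p,z],.02)
print(get_ee_pos(),get_clock())
E
```

```text
[(np.float64(1.44), array([-0.54,  0.53,  1.48, -0.  ,  1.13, -1.12])), (np.float64(2.65), array([-0.54,  0.53,  1.48, -0.  ,  1.13,  2.02]))]
0.006 [ 0.2  -0.14 -0.9 ]
0.0045000000000000005 [0.14 0.24 0.17]
0.0030000000000000005 [-0.1   0.55  0.06]
0.0015000000000000005 [-0.5  -0.7  -1.04]
4.336808689942018e-19 [-0.9  -0.72 -0.16]
-0.0014999999999999996 [ 0.14 -0.4  -0.43]
-0.0029999999999999996 [-0.45 -0.3  -1.12]
-0.0045 [ 0.27 -0.61 -0.56]
[ 0.57823182 -0.33116686 -0.00613269] 5.5833
```

```bash
python3 - <<'E'
from rb import *
import cv2,pickle
p=[.5783,-.3312]
move_straight([*p,-.0035],.03)
gripper_to(.03,60);print(get_gripper_width(),get_force())
move_straight([*p,.10],.1);print(get_gripper_width(),get_force(),get_clock())
for n in("top","scene"):
    s=snapshot(n);pickle.dump(s,open(n+"1.pkl","wb"))
    u0=(360,140) if n=="top" else (120,60)
    cv2.imwrite(f"pics/{n}1.png",cv2.resize(s["image"][u0[1]:u0[1]+150,u0[0]:u0[0]+200,::-1],None,fx=4,fy=4,interpolation=cv2.INTER_CUBIC))
E
```

```text
0.02975508031553719 [ 0.37009669  0.05900831 -0.64134206]
0.029741200014511082 [ 0.12873228 -0.12971449 -1.17538627] 7.3833
```

View pics/scene1.png

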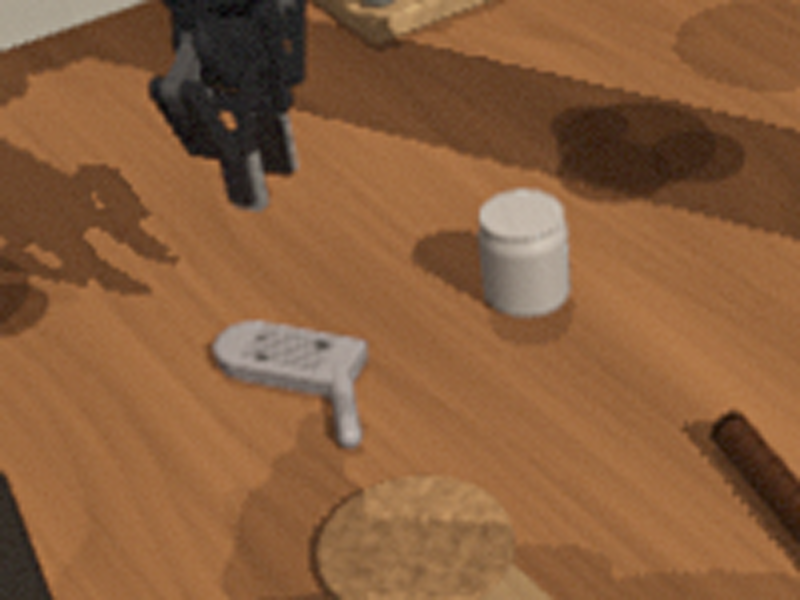

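```bash
python3 - <<'E'
from fit import *
for n in("top","scene"):
    s=pickle.load(open(n+"1.pkl","rb"))
    print(n,proj(s,[[.5783,-.3312,.1],[.5783,-.3312,.115],[.5783,-.3312,.007]]),fit_head(s,(.58,-.33)) if n=="scene" else "")
    if n=="top":
        c=cloud(s);m=near(c,(.578,-.331),.06)&(c[...,2]>.03)
        P=c[m];print(P[:,2].min(),np.percentile(P[:,2],[2,5,20]))
    else:
        c=cloud(s);m=near(c,(.578,-.331),.05)&(c[...,2]>.03);P=c[m];print(np.percentile(P[:,2],[0,1,2,5,20]));
        for a in P[np.argsort(P[:,2])[:200:10]]:print(a.round(3))
from rb import *
print(get_ee_pos(),get_joints())
E
```

```text
top [[420.200514   188.43832978]
 [422.66525128 187.09651989]
 [406.59480608 195.83996598]] 
0.13523709976885903 [0.1818855  0.20789231 0.41455097]
scene [[188.24181605 118.38998649]
 [187.05036088 112.93730868]
 [195.04926848 149.43969836]] (array([ 0.57914084, -0.32916933]), np.float64(-55.00797653198243), 91.79493713378906, 48.78526306152344)
[0.13085522 0.13810214 0.14384051 0.15683837 0.21322084]
[ 0.597 -0.321  0.131]
[ 0.564 -0.336  0.133]
[ 0.569 -0.341  0.135]
[ 0.588 -0.311  0.137]
[ 0.593 -0.311  0.139]
[ 0.564 -0.337  0.14 ]
[ 0.558 -0.329  0.142]
[ 0.563 -0.334  0.144]
[ 0.586 -0.311  0.144]
[ 0.567 -0.339  0.146]
[ 0.566 -0.336  0.147]
[ 0.589 -0.309  0.149]
[ 0.569 -0.343  0.15 ]
[ 0.592 -0.311  0.152]
[ 0.601 -0.317  0.153]
[ 0.588 -0.309  0.154]
[ 0.558 -0.329  0.155]
[ 0.591 -0.312  0.156]
[ 0.563 -0.338  0.158]
[ 0.593 -0.312  0.159]
[ 0.57785549 -0.33095525  0.09904548] [-5.37385806e-01  5.30861309e-01  1.47854397e+00 -2.33071607e-05
  1.13395171e+00 -1.12204387e+00]
```

View pics/top1.png

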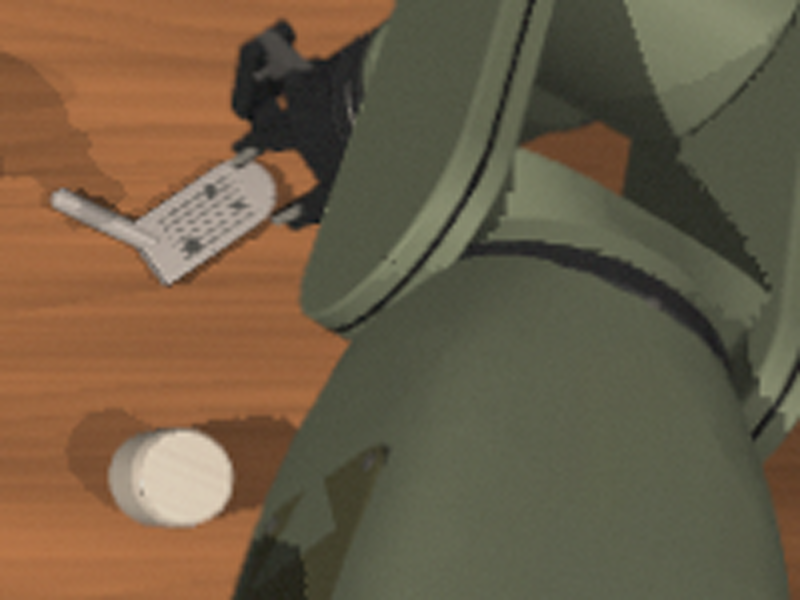

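```bash
python3 - <<'E'
from rb import *
import cv2,pickle
from fit import *
for w in(0.,.085):
    gripper_to(w);print(get_gripper_width())
    s=snapshot("scene");c=cloud(s);p=get_ee_pos();print(p)
    m=near(c,p[:2],.07)&(c[...,2]>.05);z=c[m][:,2]
    i=np.argsort(z)[:30];print(c[m][i][::3].round(3))
    cv2.imwrite(f"pics/g{int(w*1000)}.png",cv2.resize(s["image"][60:180,130:290,::-1],None,fx=4,fy=4,interpolation=cv2.INTER_CUBIC))
print(get_clock())
E
```

```text
0.00011206709940601754
[ 0.57831978 -0.33118077  0.09999269]
[[ 0.586 -0.33   0.132]
 [ 0.578 -0.32   0.134]
 [ 0.582 -0.322  0.135]
 [ 0.568 -0.323  0.136]
 [ 0.581 -0.319  0.138]
 [ 0.591 -0.331  0.139]
 [ 0.578 -0.319  0.139]
 [ 0.587 -0.32   0.14 ]
 [ 0.586 -0.318  0.141]
 [ 0.579 -0.321  0.141]]
0.08510933346495902
[ 0.57832062 -0.33120427  0.09999527]
[[ 0.619 -0.302  0.145]
 [ 0.624 -0.31   0.146]
 [ 0.615 -0.295  0.147]
 [ 0.547 -0.359  0.147]
 [ 0.544 -0.356  0.147]
 [ 0.613 -0.297  0.148]
 [ 0.615 -0.298  0.148]
 [ 0.538 -0.347  0.149]
 [ 0.549 -0.361  0.149]
 [ 0.533 -0.346  0.15 ]]
8.7667
```

View pics/g0.png

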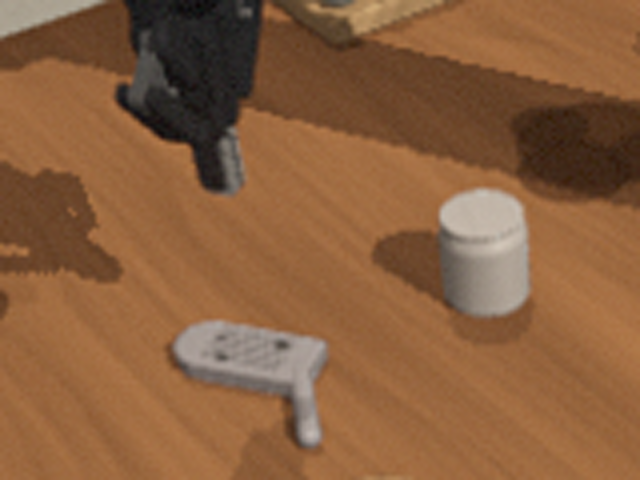

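Shut, the fingertips show at z≈0.131 in depth (enlarged pixel (225,190)), while the reported TCP is at 0.100. So the real tips sit about 31 mm behind the stated TCP, and I closed above the head without touching it. I'll calibrate this by gentle contact with the bench.

```bash
python3 - <<'E'
from rb import *
p=[.5783,-.3312]
gripper_to(.056,60);w=get_gripper_width()
move_straight([*p,.0],.12);sleep(.1)
f0=np.mean([get_force() for _ in range(5)],0)
z=-.012;move_straight([*p,z],.05)
while z>-.045:
    f=np.mean([get_force() for _ in range(4)],0)-f0
    if f[2]>3:break
    z-=.001 if z<-.02 else .002;move_straight([*p,z],.03)
print(z,f,get_ee_pos(),w,get_clock())
E
```

```text
-0.03800000000000002 [-1.27956331  0.03875666  3.33728385] [ 0.57850106 -0.33128943 -0.03749771] 0.056230998860439335 16.1417
```

```bash
python3 - <<'E'
from rb import *
import cv2,pickle
p=[.5783,-.3312]
move_straight([*p,-.0325],.05)
gripper_to(.03,60);print(get_gripper_width(),get_force())
move_straight([*p,.06],.12);print(get_gripper_width(),get_force(),get_clock())
s=snapshot("scene");pickle.dump(s,open("scene2.pkl","wb"))
cv2.imwrite(f"pics/scene2.png",cv2.resize(s["image"][60:210,120:320,::-1],None,fx=4,fy=4,interpolation=cv2.INTER_CUBIC))
E
```

```text
0.04252272368053731 [-1.22349977  0.44583933  3.6409702 ]
0.04224026249249788 [ 0.18740628 -1.06513363 -2.15565068] 17.5833
```

View pics/scene2.png

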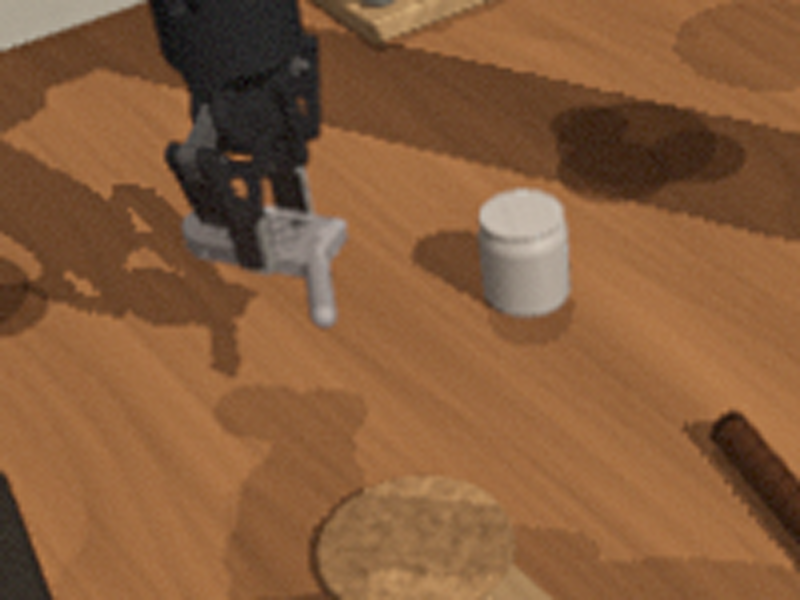

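```bash
cat >> rb.py <<'E'
def descend(p,z,zmin,thr,step=.001,v=.03):
    """lower in small steps until upward force rises by thr"""
    f0=np.mean([get_force() for _ in range(4)],0)[2]
    while z>zmin:
        z-=step;move_straight([*p,z],v)
        f=np.mean([get_force() for _ in range(4)],0)[2]-f0
        if f>thr:break
    print("descend end",round(z,4),"dF",round(f,2));return z
E
python3 - <<'E'
from rb import *
import cv2,pickle
t=[.6138,-.1487]
q=list(get_ee_rot())
q=pick_q([*t,.04],33.5)
move_ptp([*t,.05],q)
move_straight([*t,-.018],.15)
sleep(.1)
descend(t,-.018,-.0245,1.5)
gripper_to(.07);sleep(.1)
move_straight([*t,.08],.2)
print(get_clock())
# go over to grip now
g=[.4446,.0194]
q=pick_q([*g,.05],78.4+90)
move_ptp([*g,.06],q)
for n in("scene","top"):
    s=snapshot(n);pickle.dump(s,open(n+"3.pkl","wb"));cv2.imwrite(f"pics/{n}3.png",cv2.resize(s["image"][...,::-1],None,fx=1.4,fy=1.4,interpolation=cv2.INTER_CUBIC))
    from fit import fit_head
    try:print(n,fit_head(s,t,base=.01))
    except Exception as e:print(e)
print(get_clock())
E
```

```text
[(np.float64(0.53), array([-0.26,  0.54,  1.64, -0.  ,  0.97, -0.84])), (np.float64(4.11), array([-0.26,  0.54,  1.64, -0.  ,  0.97,  2.3 ]))]
descend end -0.023 dF 6.28
21.5
[(np.float64(1.13), array([ 0.02,  0.28,  2.06, -0.  ,  0.8 ,  0.22]))]
scene (array([ 0.61679866, -0.14822838]), np.float64(-56.768287658691406), 95.08256530761719, 46.49570083618164)
top (array([ 0.61551308, -0.15133036]), np.float64(-55.20397186279297), 90.20549774169922, 43.66218566894531)
22.5917
```

View pics/top3.png

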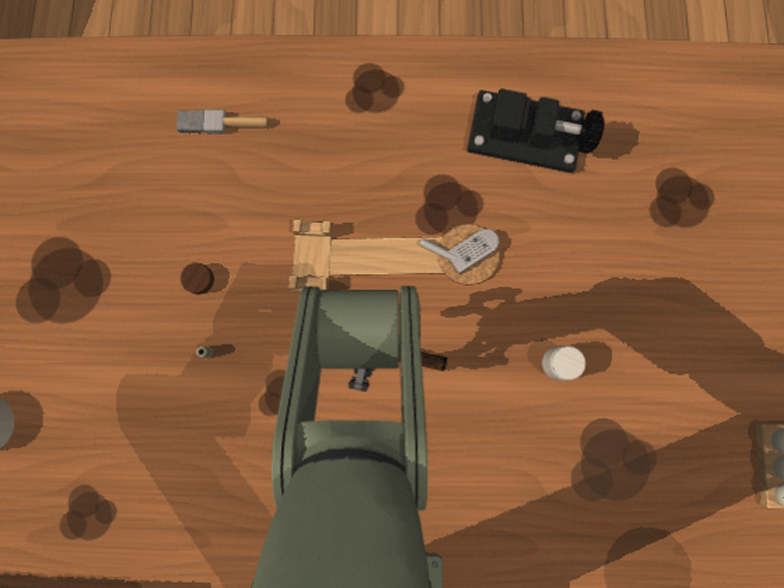

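View pics/scene3.png

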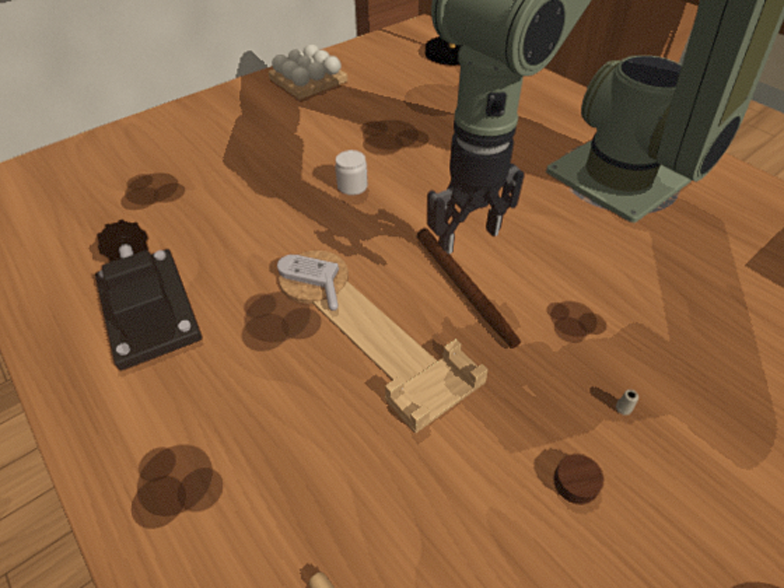

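```bash
python3 - <<'E'
from rb import *
import cv2,pickle
g=[.4446,.0194]
gripper_to(.05,40)
move_straight([*g,-.029],.15)
gripper_to(.015,40);print(get_gripper_width(),get_force())
move_straight([*g,.09],.2);print(get_gripper_width(),get_force())
t=[.6053,.1303]
q=pick_q([*t,.05],91.75)
move_ptp([*t,.07],q)
s=snapshot("scene");pickle.dump(s,open("scene4.pkl","wb"))
cv2.imwrite("pics/scene4.png",cv2.resize(s["image"][150:330,180:420,::-1],None,fx=3,fy=3,interpolation=cv2.INTER_CUBIC))
print(get_clock(),get_ee_pos())
E
```

```text
0.022355630915821476 [-1.17971259  0.45926813  5.84978824]
0.022175098132096546 [ 0.62389437  0.0100693  -1.0709778 ]
[(np.float64(2.03), array([ 0.19,  0.51,  1.66, -0.  ,  0.97,  1.73])), (np.float64(2.05), array([ 0.19,  0.51,  1.66, -0.  ,  0.97, -1.41]))]
26.1667 [0.60468005 0.12987861 0.06950999]
```

View pics/scene4.png

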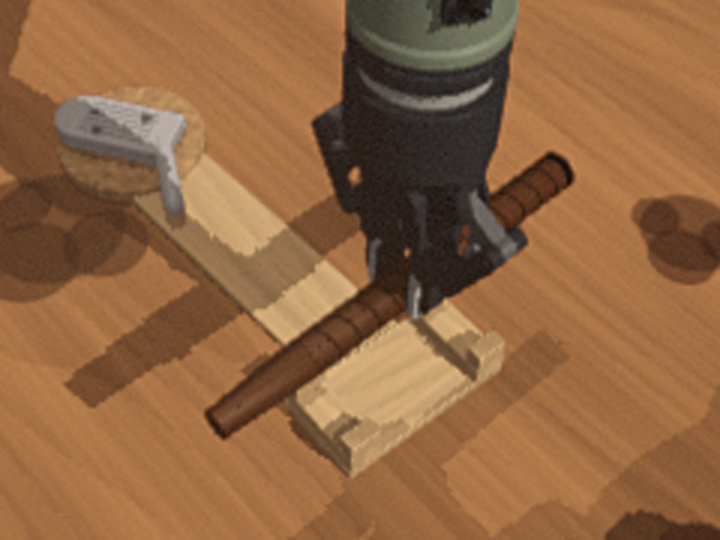

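```bash
python3 - <<'E'
from rb import *
import cv2,pickle
from fit import *
t=[.6053,.1303]
move_straight([*t,-.003],.15);sleep(.1)
descend(t,-.003,-.0105,1.5)
gripper_to(.05);sleep(.1)
move_straight([*t,.09],.2)
st=[.563,.332]
q=pick_q([*st,.05],91.75-90)
move_ptp([*st,.05],q);gripper_to(.085)
for n in("scene","top"):
    s=snapshot(n);pickle.dump(s,open(n+"5.pkl","wb"))
    y,x=(130,170) if n=="top" else (140,160)
    cv2.imwrite(f"pics/{n}5.png",cv2.resize(s["image"][y:y+180,x:x+240,::-1],None,fx=3,fy=3,interpolation=cv2.INTER_CUBIC))
    m=top_mask(s,t,.15,.0365,.06);print(n,*fit_rect(poly(s,m,.038)))
print(get_clock())
E
```

```text
descend end -0.009 dF 7.67
[(np.float64(1.39), array([ 0.52,  0.56,  1.57, -0.  ,  1.02,  0.48]))]
scene [0.60590955 0.13196263] 1.5922142267227173 269.2201843261719 22.424072265625
top [0.6076626  0.12915007] 1.91765296459198 266.0604248046875 21.721101760864258
31.2083
```

View pics/scene5.png

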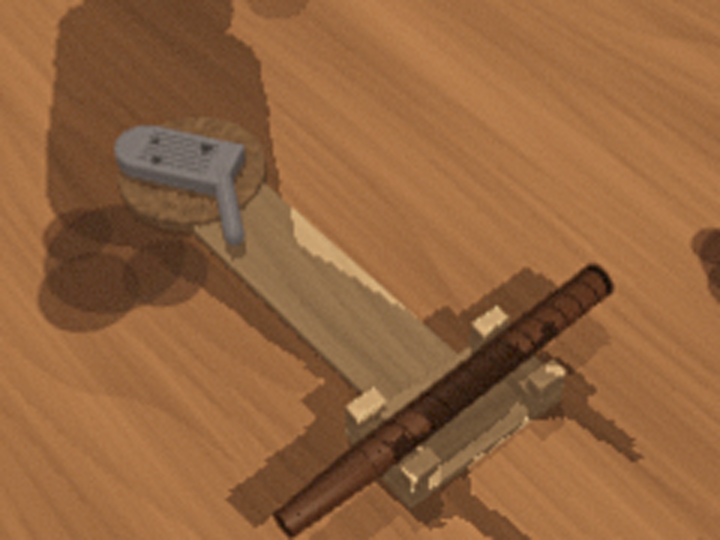

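View pics/top5.png

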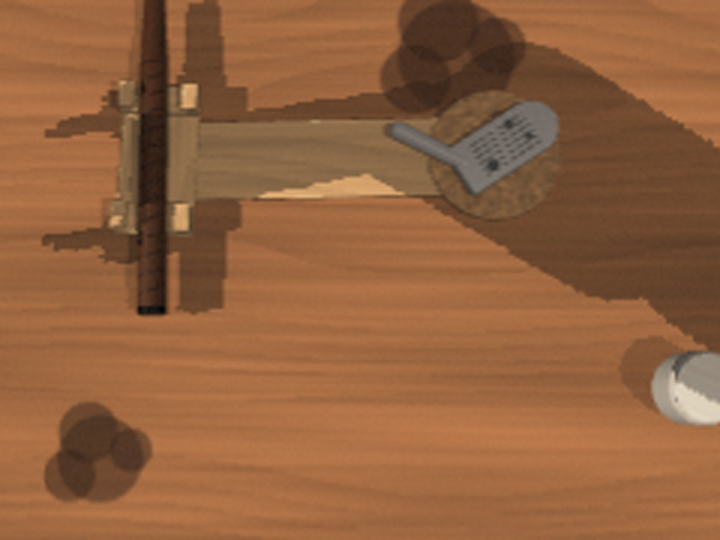

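```bash
cat > hc.py <<'E'
from fit import *
def head_col(s,xy,base,out=None):
    c=cloud(s);hsv=cv2.cvtColor(s["image"],cv2.COLOR_RGB2HSV)
    m=(near(c,xy,.1)&(hsv[...,1]<80)&(hsv[...,2]>60)&(c[...,2]<.05)).astype(np.uint8)
    # subpixel: upscale mask x4
    k=6;M=cv2.resize(m*255,None,fx=k,fy=k,interpolation=cv2.INTER_LINEAR)>127
    cs,_=cv2.findContours(M.astype(np.uint8),0,1);cc=max(cs,key=cv2.contourArea).reshape(-1,2)
    P=to_plane(s,(cc+.5)/k-.5,base+.014)[:,:2];o=P.mean(0)-.15
    im=np.zeros((600,600),np.uint8);cv2.fillPoly(im,[np.round((P-o)*2000).astype(np.int32)],1)
    bl=cv2.morphologyEx(im,cv2.MORPH_OPEN,np.ones((2,2),np.uint8)) 
    bl=cv2.morphologyEx(im,cv2.MORPH_OPEN,cv2.getStructuringElement(cv2.MORPH_ELLIPSE,(37,37)))
    ho=cv2.morphologyEx((im&~bl),cv2.MORPH_OPEN,np.ones((13,13),np.uint8))
    q=np.argwhere(ho)[:,::-1].mean(0)/2000+o
    cs,_=cv2.findContours(bl,0,1);cb=max(cs,key=cv2.contourArea).reshape(-1,2)/2000+o
    ctr,a,w,h=fit_rect(cb);d=np.array([np.cos(np.radians(a)),np.sin(np.radians(a))])
    if (q-ctr)@d>0:d=-d
    n=np.array([-d[1],d[0]])
    toe=((P-ctr)@d).max(); heel=-((P-ctr)@d)[((P-ctr)@n)<0].min()
    return (ctr+d*(toe-.056)).round(4),(ctr-d*(heel-.038)).round(4),np.degrees(np.arctan2(d[1],d[0])).round(1),w,h,(toe+heel)*1000
E
python3 - <<'E'
from hc import *
for n in("top","scene"):
    print(n,*head_col(pickle.load(open(n+"0.pkl","rb")),(.58,-.33),0),"\n",*head_col(pickle.load(open(n+"5.pkl","rb")),(.615,-.15),.01))
E
```

```text
top [ 0.5796 -0.3357] [ 0.5767 -0.3315] -55.9 98.77857971191406 44.47395324707031 99.06349840175558 
 [ 0.615  -0.1522] [ 0.6133 -0.1497] -55.5 94.55879211425781 45.47681427001953 96.98071168477048
scene [ 0.585 -0.328] [ 0.5806 -0.3218] -55.0 101.72479248046875 57.927947998046875 101.59175327931041 
 [ 0.6203 -0.1462] [ 0.6177 -0.1423] -56.5 100.1850814819336 54.17368698120117 98.74583957261505
```

```bash
python3 - <<'E'
from rb import *
import cv2,pickle
from fit import *
st=[.563,.332];t=[.6096,-.0092]
move_straight([*st,-.031],.12)
gripper_to(.045,40);print(get_gripper_width(),get_force())
move_straight([*st,.07],.2);print(get_gripper_width(),get_force())
q=pick_q([*t,.05],1.75)
# go high over the grip in the cradle
move_ptp([*t,.09],q)
move_straight([*t,-.019],.15);sleep(.1)
descend(t,-.019,-.028,1.5)
gripper_to(.085);sleep(.1)
move_straight([*t,.09],.2)
f=[.4335,.3085]
q=pick_q([*f,.05],0)
print(q)
move_ptp([*f,.09],q)
for n in("scene","top"):
    s=snapshot(n);pickle.dump(s,open(n+"6.pkl","wb"))
    y,x=(130,170) if n=="top" else (140,160)
    cv2.imwrite(f"pics/{n}6.png",cv2.resize(s["image"][y:y+180,x:x+240,::-1],None,fx=3,fy=3,interpolation=cv2.INTER_CUBIC))
    print(n,*round_(s,t,.04,.022,.030,27))
print(get_clock())
E
```

```text
0.052253959107658884 [0.36336718 0.03842816 6.52518254]
0.05224406667074141 [-0.37162445 -0.34819845 -1.59218118]
[(np.float64(0.57), array([-0.03,  0.5 ,  1.68, -0.  ,  0.96, -0.06]))]
descend end -0.024 dF 3.23
[(np.float64(0.84), array([ 0.6 ,  0.39,  1.87, -0.  ,  0.88,  0.6 ])), (np.float64(3.24), array([ 0.6 ,  0.39,  1.87, -0.  ,  0.88, -2.54]))]
[np.float64(0.0), np.float64(0.7071067811865475), np.float64(0.7071067811865475), np.float64(0.0)]
scene [ 0.61197052 -0.00605245] [ 0.61265515 -0.00644996] 28.8388671875 [26.29893684 27.82164001]
top [ 0.60848418 -0.01126571] [ 0.60863562 -0.01123542] 26.988788604736328 [25.91374016 26.15787315]
39.3333
```

View pics/scene6.png

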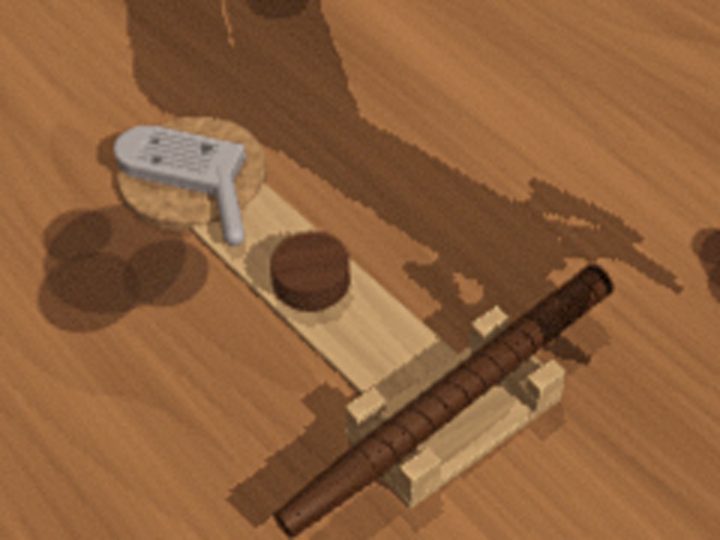

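View pics/top6.png

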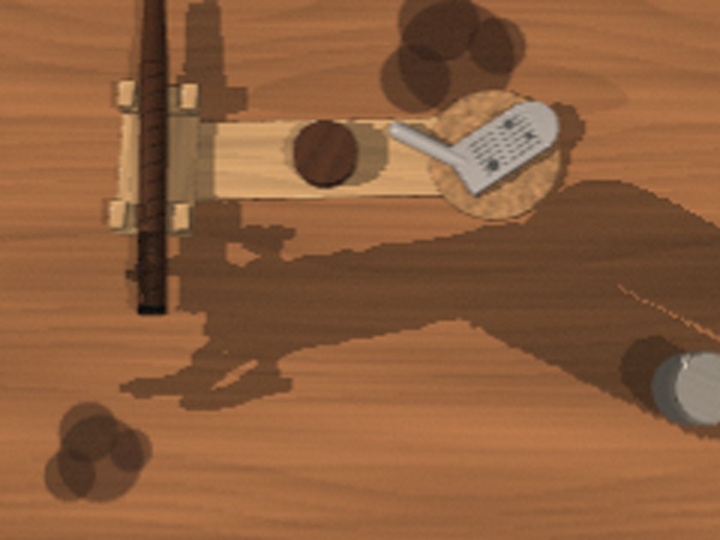

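```bash
python3 - <<'E'
from fit import *
for n in("top","scene"):
    s=pickle.load(open(n+"0.pkl","rb"));c=cloud(s);z=c[...,2]
    for lo in(.027,.030,.032):
        m=near(c,(.435,.309),.03)&(z>lo)&(z<.05);uv=np.argwhere(m)[:,::-1];print(n,lo,m.sum(),to_plane(s,uv,.034)[:,:2].mean(0).round(4))
    m=near(c,(.435,.309),.03)&(z>.006)
    # silhouette rect in pixels
    uv=np.argwhere(m)[:,::-1];print(uv.min(0),uv.max(0),to_plane(s,[uv.mean(0)],.017).round(4))
    u,v=proj(s,[[.4335,.3085,.017]])[0].round().astype(int);cv2.imwrite(f"pics/fe{n}.png",cv2.resize(s["image"][v-20:v+20,u-20:u+20,::-1],None,fx=10,fy=10,interpolation=0));print(u,v)
E
```

```text
top 0.027 48 [0.4318 0.3075]
top 0.03 43 [0.4319 0.3084]
top 0.032 36 [0.4322 0.3091]
[140 248] [151 255] [[0.4318 0.3089 0.017 ]]
146 251
scene 0.027 81 [0.4366 0.3119]
scene 0.03 68 [0.4355 0.3114]
scene 0.032 51 [0.4344 0.3113]
[441 279] [455 294] [[0.4324 0.3108 0.017 ]]
447 286
```

View pics/fetop.png

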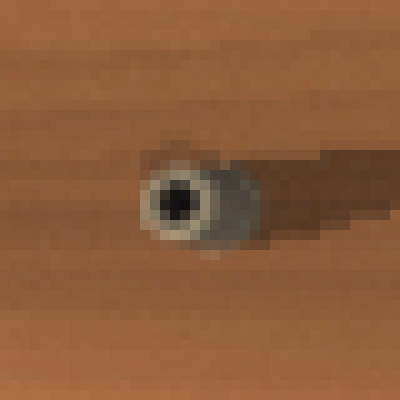

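View pics/fescene.png

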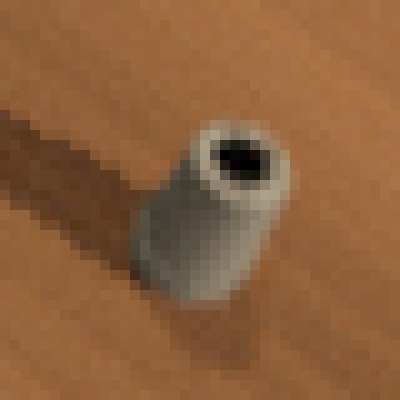

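Top view: the ferrule rim is centred at about pixel (143.3,250.7). Scene view: about (450.7,281.7). I'll cast both to the rim height and then pick.

```bash
python3 - <<'E'
from rb import *
import cv2,pickle
from fit import *
a=to_plane(pickle.load(open("top0.pkl","rb")),[[143.3,250.7]],.034)[0];b=to_plane(pickle.load(open("scene0.pkl","rb")),[[450.7,281.7]],.034)[0]
f=((a+b)/2)[:2];print(a,b,f);f=list(f)
gripper_to(.05,30)
q=list(pick_q([*f,.05],0));move_ptp([*f,.05],q)
# w=20: tips at bench for TCP ~ -.029 ; keep 3.5 mm clear
move_straight([*f,-.0245],.1)
gripper_to(.012,30);print(get_gripper_width(),get_force())
move_straight([*f,.07],.15);print(get_gripper_width(),get_force())
for n in("scene",):
    s=snapshot(n);pickle.dump(s,open(n+"7.pkl","wb"))
    u,v=proj(s,[[*f,.1]])[0].round().astype(int)
    cv2.imwrite(f"pics/{n}7.png",cv2.resize(s["image"][v-40:v+60,u-60:u+60,::-1],None,fx=5,fy=5,interpolation=cv2.INTER_CUBIC));print(u,v)
print(get_clock())
E
```

```text
[0.43266468 0.30847262 0.034     ] [0.433719   0.31009573 0.034     ] [0.43319184 0.30928418]
[(np.float64(0.18), array([ 0.6 ,  0.39,  1.87, -0.  ,  0.88,  0.6 ])), (np.float64(3.9), array([ 0.6 ,  0.39,  1.87, -0.  ,  0.88, -2.54]))]
0.018075738923788727 [ 0.02406243 -0.53625847  5.85867852]
0.017956514958408398 [-0.59822884  0.36904402 -0.59561408]
464 260
42.175
```

View pics/scene7.png

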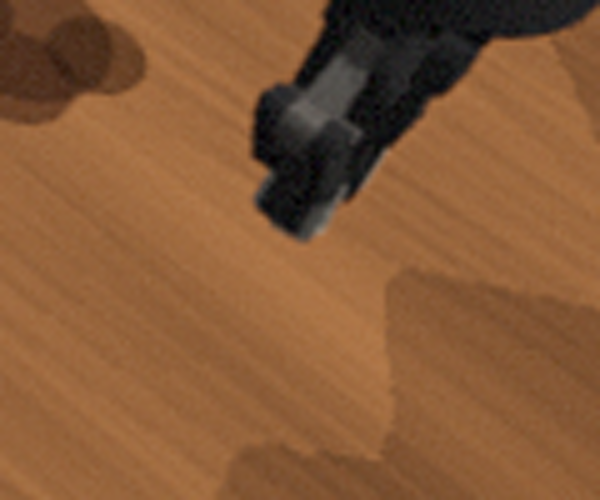

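```bash
python3 - <<'E'
from rb import *
import cv2,pickle
from fit import *
t=[.6100,-.0089]
q=pick_q([*t,.05],1.75)
move_straight([*get_ee_pos()[:2],.09],.15)
move_ptp([*t,.09],q)
print(get_gripper_width())
move_straight([*t,.013],.12);sleep(.2)
s=snapshot("scene");u,v=proj(s,[[*t,.04]])[0].round().astype(int)
cv2.imwrite("pics/s8.png",cv2.resize(s["image"][v-50:v+50,u-60:u+60,::-1],None,fx=6,fy=6,interpolation=cv2.INTER_CUBIC));print(get_clock())
E
```

```text
[(np.float64(0.68), array([-0.03,  0.5 ,  1.68, -0.  ,  0.96, -0.06]))]
0.01849220721461605
44.8667
```

View pics/s8.png

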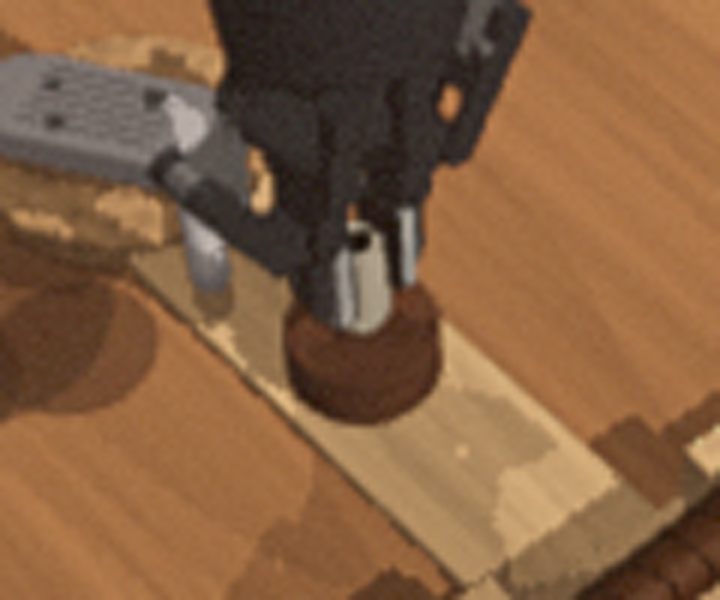

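The ferrule is upright between the jaws, its base at crop pixel (365,325), just above the stand. I'll lower it until it touches and release.

```bash
python3 - <<'E'
from rb import *
import cv2,pickle
from fit import *
from hc import head_col
t=[.6100,-.0089]
descend(t,.010,.0035,1.5,step=.0008,v=.02)
gripper_to(.045);sleep(.2)
move_straight([*t,.12],.12)
h=[.35,.25];q=pick_q([*h,.15],0)
move_ptp([*h,.2],q);sleep(.2)
for n in("scene","top"):
    s=snapshot(n);pickle.dump(s,open(n+"9.pkl","wb"))
    cv2.imwrite(f"pics/{n}9.png",cv2.resize(s["image"][...,::-1],None,fx=1.4,fy=1.4,interpolation=cv2.INTER_CUBIC))
    u,v=proj(s,[[*t,.04]])[0].round().astype(int);print(u,v)
    cv2.imwrite(f"pics/z{n}9.png",cv2.resize(s["image"][v-25:v+25,u-30:u+30,::-1],None,fx=10,fy=10,interpolation=0))
    print(n,"stand",*round_(s,t,.04,.022,.030,27)[:2],"tin",round_(s,(.425,-.296),.06,.055,.062,29)[0])
print(get_clock())
E
```

```text
descend end 0.006 dF 3.42
[(np.float64(0.84), array([ 0.59,  0.13,  1.95, -0.  ,  1.06,  0.59])), (np.float64(3.25), array([ 0.59,  0.13,  1.95, -0.  ,  1.06, -2.55]))]
263 223
scene stand [ 0.61091585 -0.0077062 ] [ 0.60875641 -0.00960009] tin [ 0.42595256 -0.30004891]
277 179
top stand [ 0.60835859 -0.01140039] [ 0.60838049 -0.0114654 ] tin [ 0.42071679 -0.3059928 ]
49.5833
```

View pics/scene9.png

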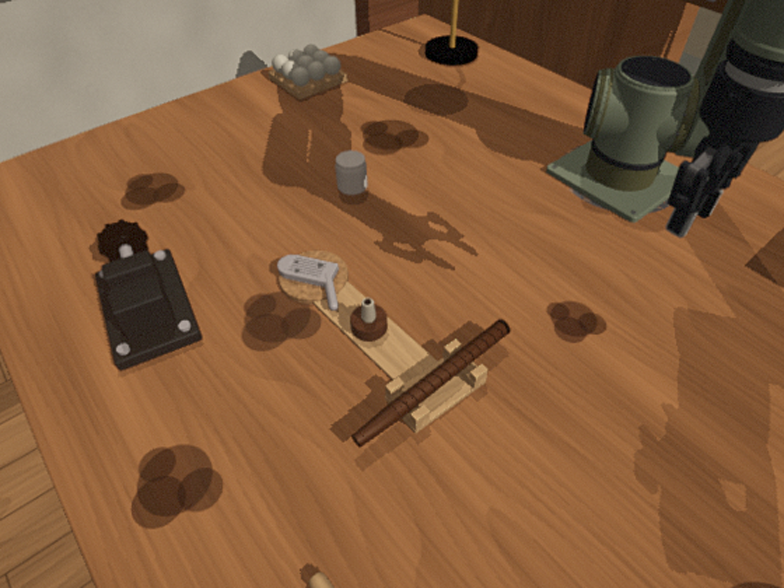

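View pics/ztop9.png

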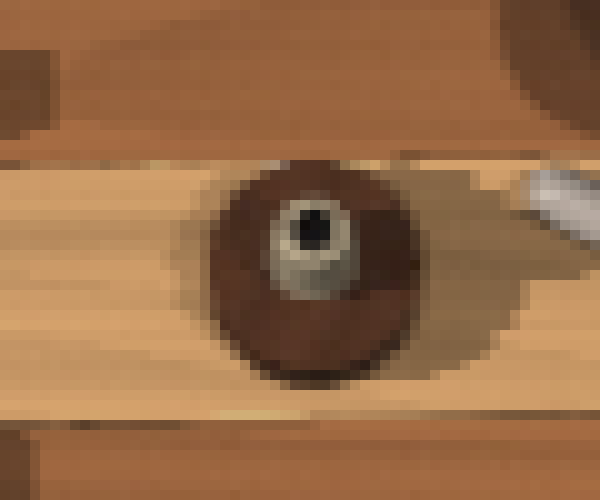

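View pics/zscene9.png

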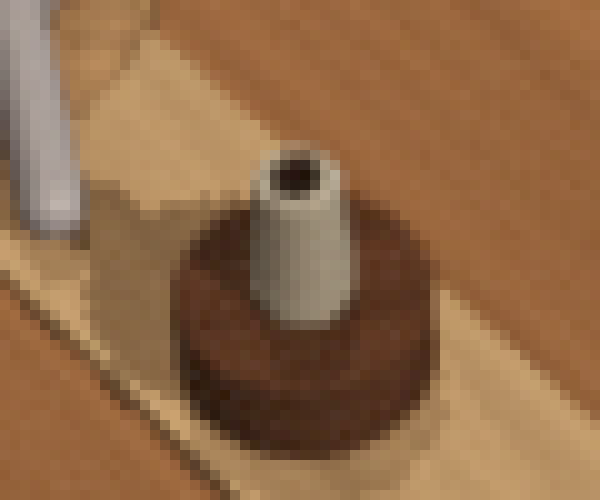

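```bash
python3 - <<'E'
from hc import *
s=pickle.load(open("top9.pkl","rb"));print("rim top",to_plane(s,[[277.7,176.6]],.064)[0])
s2=pickle.load(open("scene9.pkl","rb"));print("rim scene",to_plane(s2,[[263-30+29.5,223-25+17.0]],.064)[0])
for n,a in(("top",s),("scene",s2)):
    m=top_mask(a,(.6053,.1303),.15,.0365,.06);print(n,"grip",*fit_rect(poly(a,m,.038)),"head",*head_col(a,(.615,-.15),.01)[:3])
# stand by colour in top
hsv=cv2.cvtColor(s["image"],cv2.COLOR_RGB2HSV);c=cloud(s);m=near(c,(.61,-.01),.031)&(c[...,2]>.02);m=cv2.morphologyEx(m.astype(np.uint8),cv2.MORPH_CLOSE,np.ones((5,5)))
P=poly(s,m,.03);print("stand",cv2.minEnclosingCircle((P*1000).astype(np.float32)),fit_rect(P))
E
```

```text
rim top [ 0.60982737 -0.00945396  0.064     ]
rim scene [ 0.6098318  -0.00777669  0.064     ]
top grip [0.60768665 0.12912477] 1.9129362106323242 266.0131530761719 21.67696762084961 head [ 0.6154 -0.1527] [ 0.6135 -0.1498] -56.3
scene grip [0.606039   0.13184041] 1.5922142267227173 269.4721374511719 22.17251205444336 head [ 0.6207 -0.1469] [ 0.6171 -0.1415] -56.5
stand ((608.1980590820312, -11.467574119567871), 27.25606918334961) (array([ 0.6081886, -0.0114655]), 0.6804161667823792, 52.4344596862793, 51.31136703491211)
```

```bash
python3 -c "
from cell import *
print(get_clock());hand_in()"
```

```text
49.5833
the job is handed in; nothing more can be done
```

The layout is done and was handed in at 49.6 s of robot time. I laid the head on the disc, the grip in the cradle and the stand on the lath, then stood the ferrule on the stand, in that order. Positions below are averages of the two cameras unless I name one.

**Last checks before hand-in**
- **Head:** flat on the disc. In the top camera the blade centre is within about 3 mm of the disc centre. In the scene camera it reads about 4 to 6 mm off by colour, because the blade's side wall counts in that mask; by height, taken just after placing, that view gave about 2 mm.
- **Grip:** in both notches, within about 2 mm of centred lengthwise and square with the cradle.
- **Stand:** within about 1 mm of the point midway between disc and cradle.
- **Ferrule:** upright, about 0.5 mm from the stand centre. The top camera alone says about 2.5 mm.
- **Tin:** unmoved in both views.

**What failed or disagreed**
- **First head grasp:** it closed in the air above the blade and moved nothing. The real fingertips sit about 31 mm behind the stated TCP. I saw this in the depth image, confirmed it by a light touch on the bench, and allowed for it from then on.
- **Cameras:** the two views differ by up to 6 mm from each other, so I used their averages.

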